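# Fit the pencil guide and hold the desk sharpener open

## Task

Get the desk sharpener ready for my pencil: take from the tray the one orange guide that fits the carriage's pocket closely (neither sloppy nor too wide), seat it fully down in the pocket while the carriage is home, and let go of it. Then pull the spring carriage out by its black bar until the red pointer is level with the yellow mark, and finish while still gripping the bar and holding it there. Leave the other two guides in the tray, and do not move the mark, the mug or the other things around.

Things in the scene. Friction and masses are not known exactly. Their poses are not given: they have to be found in the camera images.
- sharpener: blue desk pencil sharpener, fixed to the desk. Black base plate 185 x 124 mm, 10 mm high; blue housing 46 mm deep, 80 mm wide, 94 mm high, crank behind. Origin: on the desk below the middle of the housing's front face; x points back through the housing, z up, y to the left as seen facing the housing. The carriage stands in front (-x) of the housing.
- carriage: aluminium spring carriage of the sharpener: slides out along the sharpener's -x from home (where its origin coincides with the sharpener's) up to a stop at 45 mm. A spring pulls it home: about 3 N at home, plus 1.5 N per 10 mm. It carries the pocket, the pull bar and the red pointer. Axes as the sharpener's.
- pocket (a point): centre of the floor of the open-topped pocket on the carriage, 30 mm above the desk, 35 mm in front of the housing when home. Inside 23 mm along x, 33 mm wide along y; walls 4 mm thick, 20 mm high, a 14 mm notch in the front and back ones. A fitting guide stands on its floor, x along the carriage's x (either way round), its grip above the walls.
- bar (a point): middle of the carriage's black-sleeved pull bar: round, 10 mm thick, along the carriage's y, 80 mm above the desk, clear for 54 mm between its posts; 57 mm in front of the pocket's centre. Pinch it from above, one finger in front, one behind; a seated guide's grip begins 49 mm behind the bar's middle, so open only about 40 mm.
- pointer (a point): tip of the red pointer on the carriage, at the side (-y) of the pocket, 54 mm from the middle, 20 mm above the desk. Moves with the carriage.
- mark (a point): the mark: a yellow clip 3 mm wide on the scale rail along the sharpener's -y edge, 20 mm above the desk. It starts 18 to 30 mm in front (-x) of the home pointer, differently each time, and is to stay put. The pointer is at the mark when both have the same x in the sharpener's frame.
- tray: grey pen tray, 222 mm (its x) by 91 mm (its y), fixed; floor 3 mm thick, walls 20 mm high; origin centre of underside. The three guides stand in it side by side along its x, 65 mm apart, in any order.
- guide_small: plain orange pencil guide: block 20 mm (x, along its bore) by 22 mm WIDE (y) by 28 mm high, lowest 4 mm stepped in 2 mm all round, dark 7 mm bore; on top a grip 16 mm (x) by 12 mm (y) by 28 mm high, 56 mm in all; about 40 g. Stands upright in the tray. Origin: centre of underside, z up. Pinch the grip across its 12 mm. Same either way round.
- guide_medium: plain orange pencil guide: block 20 mm (x, along its bore) by 30 mm WIDE (y) by 28 mm high, lowest 4 mm stepped in 2 mm all round, dark 9 mm bore; on top a grip 16 mm (x) by 12 mm (y) by 28 mm high, 56 mm in all; about 40 g. Stands upright in the tray. Origin: centre of underside, z up. Pinch the grip across its 12 mm. Same either way round. This is the one that fits the 33 x 23 mm pocket closely.
- guide_large: plain orange pencil guide: block 20 mm (x, along its bore) by 38 mm WIDE (y) by 28 mm high, lowest 4 mm stepped in 2 mm all round, dark 12 mm bore; on top a grip 16 mm (x) by 12 mm (y) by 28 mm high, 56 mm in all; about 40 g. Stands upright in the tray. Origin: centre of underside, z up. Pinch the grip across its 12 mm. Same either way round.
- mug: patterned mug, 89 mm high, loose, bystander; origin centre of underside
- glue: red and teal glue stick standing upright, 25 mm across, 82 mm high, loose, bystander; origin centre of underside
- stapler: teal stapler, 34x130x33 mm, long along its y, loose, bystander; origin centre of underside
Things that resemble listed ones, but are neither listed nor needed, are in the scene too. Leave any purple look-alike of the guide_medium alone.

How it is judged:
By the outcome, as a careful person would: the job done as asked, in the order asked, and still so for the second after the job is handed in, while the arm keeps its last pose, push and grip.
It also fails if it takes over 56 s, if anything falls off the work surface, if the arm or the gripper's body presses on something with over 40 N, if the wrist force passes 120 N, or if a joint passes its speed limit or range.

## Robot

A 7-joint arm with a two-finger parallel gripper is mounted at the origin on the work surface; the furniture and walls round the work are solid. World frame = base frame: x ahead of the robot, y to its left, z up, the work surface at z = 0. Lengths are in m, angles in rad, forces in N, time in s.
With the tool pointing down it reaches from about 0.425 to 1.025 m from the base axis. Payload 9.4 kg.
Tool frame: the origin (TCP) lies where the fingers leave the gripper's body, on its centre line; the fingertips stand 84 mm ahead of it and the grasp point (between the pads) lies 65 mm ahead of it; z points along the fingers, y is the line along which they close (so a half turn about z gives the same grasp; the last joint's range is limited). The gripper opens to 93 mm and grips with 3 to 60 N. Pads are 15 mm wide; open, the fingers measure 128 mm over their backs; the gripper's body (75 mm by 188 mm) begins 65 mm behind the grasp point.
Start: joints at [-1.205, 0.599, -0.003, 1.599, 0.002, 0.943, -0.08], TCP at [0.311, 0.655, 0.303] pointing down, gripper open.
Joint ranges: [-2.57, 2.57], [-0.35, 1.97], [-1.29, 1.29], [0.11, 2.56], [-1.05, 4.19], [0.11, 1.86], [-2.63, 2.63]. Speed limits (rad/s): [2.22, 2.22, 3.01, 3.01, 3.14, 3.14, 3.14].

## Interface

Orientations are given as [roll, pitch, yaw] about the fixed x, y, z axes, in that order (R = Rz(yaw) Ry(pitch) Rx(roll)).
In Python, from cell import manip gives the robot as it stands. The module is installed in compiled form; this text tells all that it offers.
- The arm moves only by the shell command python3 -m inch 'ROWS' [OPENING] [FORCE]. ROWS is a JSON list of rows, 1 to 5 of them, each of 6 numbers: dx, dy, dz in m, then a rotation vector rx, ry, rz in rad; each row is the pose to reach, as a shift and turn from the pose commanded when the command began, along the tool's axes at that moment; what a row does not reach only later rows make up. A row lasts 1/12 s, in which the tool goes at most 0.0417 m and 0.125 rad, less where a joint would pass 70% of its speed; a pose out of reach is approached as far as the arm can. OPENING is the finger opening in m, set as the command begins (- or left out keeps the last). The fingers move at their own pace and stop on an object; FORCE is the grip in N (left out, the last holds). Time passes only in rows, so rows that do not move let the fingers close. It prints the time, the measured TCP pose, the force, the opening and the grip force at its end.
- manip.get_obs(): the state, without advancing time (a new reading comes with each control period).
- manip.get_image(name): name is "scene" or "top" or "wrist"; returns a dict with "image" (384x512x3 uint8, red, green, blue), "fovy" (degrees; the focal length in pixels is half the picture's height over the tangent of half this angle, whatever the lens; pixels are square), "cx", "cy" (the principal point, pixels), "k1" (the pictures are not rectified: a ray, as slopes to the right and down, at radius r is drawn at 1 + k1 r^2 times it, then the intrinsics apply), "origin" and "rotation" of the camera in the world; the wrist camera has in their place "hand_eye" (4x4, takes a point from camera to tool coordinates, whose origin is the TCP and whose axes are the flange's). Camera axes: x right, y down, z forward; pixel columns grow to the right and rows downward; lengths in m; the calibration is good to about 2 mm. A picture is of the moment at which its call begins: read the wrist's pose just before it. There is no depth.
- manip.job_done(): hands the job in; it is judged then, once.
The state is a dict: "clock": time; "joints": joint angles; "qd": joint speeds; "joint_torque": joint torques, N m; "position": TCP position; "tool_rot": TCP orientation; "ft_force": force on the tool from outside, world axes, zero at the start; "torque": the same for the moment, N m; "grip_width": finger opening in m; "grip_force": force on a finger pad.
Only numpy, scipy, OpenCV 4.12 (cv2) and the standard library are available. Lean on these libraries where they do the work, as an engineer would, in place of code of your own. Each camera call takes 0.05 s, during which the arm holds its last target. There are 200 camera calls.

## Working session

There is one attempt and no reset: what is moved stays moved. The work goes in short steps, Python scripts to look and compute and a shell command to move; the robot and the scene stay as the last step left them, time stands still between calls to the robot, and variables do not carry over. Pictures are saved under pics/ and viewed, at most 10 in all, crops included, and the job is handed in when it is done.

```bash
mkdir -p pics
cat > h.py <<'E'
import numpy as np, cv2
from cell import manip
from scipy.spatial.transform import Rotation as R
def rays(im,uv):
    f=im["image"].shape[0]/2/np.tan(np.radians(im["fovy"])/2)
    d=(np.array(uv,float).reshape(-1,2)-[im["cx"],im["cy"]])/f
    s=d.copy()
    for _ in range(30): s=d/(1+im["k1"]*(s**2).sum(1,keepdims=True))
    return np.c_[s,np.ones(len(s))]
def cam(im,obs=None):
    if "hand_eye" in im:
        H=np.array(im["hand_eye"]); Rt=R.from_euler('xyz',obs["tool_rot"]).as_matrix()
        return np.array(obs["position"])+Rt@H[:3,3], Rt@H[:3,:3]
    return np.array(im["origin"]),np.array(im["rotation"]).reshape(3,3)
def onz(im,uv,z,obs=None):
    o,Q=cam(im,obs); d=rays(im,uv)@Q.T
    return o+d*((np.broadcast_to(z,len(d))-o[2])/d[:,2])[:,None]
E
python3 - <<'E'
from h import *
import pickle
o=manip.get_obs();print(o)
D={}
for n in ["scene","top","wrist"]:
    D[n]=manip.get_image(n); print(n,{k:np.round(v,3).tolist() for k,v in D[n].items() if k!="image"})
pickle.dump((o,D),open("d.pkl","wb"))
a=cv2.resize(D["top"]["image"],(800,600),interpolation=cv2.INTER_CUBIC);cv2.imwrite("pics/top.png",a[:,:,::-1])
a=cv2.resize(D["scene"]["image"],(800,600),interpolation=cv2.INTER_CUBIC);cv2.imwrite("pics/scene.png",a[:,:,::-1])
E
```

```text
{'clock': 0.0, 'joints': array([-1.20467029,  0.6000992 , -0.002542  ,  1.60015001,  0.00176436,
        0.94291092, -0.07980299]), 'qd': array([ 1.31537208e-03,  9.60954263e-04, -3.92493144e-04, -1.01407799e-03,
       -1.11092152e-03, -5.80169494e-05,  1.20356045e-03]), 'joint_torque': array([-2.15052132e-03, -7.65062928e+01,  1.49622705e+00, -2.52360946e+01,
       -5.25536109e-02,  1.67521380e-02,  9.72853150e-05]), 'position': array([0.31049864, 0.65473015, 0.30187142]), 'tool_rot': array([-3.14003167e+00,  1.15499672e-04,  2.69880026e+00]), 'ft_force': array([-1.21654477, -0.46160034,  0.07618166]), 'torque': array([-0.0199281 , -0.0035623 , -0.00867112]), 'grip_force': 0.0, 'grip_width': 0.09307193817496213}
scene {'fovy': 46.714, 'cx': 259.491, 'cy': 199.034, 'k1': -0.13, 'origin': [0.01, 0.591, 0.691], 'rotation': [-2.293, 0.022, -2.429]}
top {'fovy': 46.076, 'cx': 255.009, 'cy': 189.49, 'k1': 0.038, 'origin': [0.29, 0.059, 1.154], 'rotation': [-2.967, 0.012, -1.578]}
wrist {'fovy': 58.973, 'cx': 256.513, 'cy': 186.572, 'k1': -0.092, 'hand_eye': [[0.0, -0.965, -0.26, 0.073], [1.0, 0.0, 0.0, -0.001], [-0.0, -0.26, 0.965, -0.082], [0.0, 0.0, 0.0, 1.0]]}
```

View pics/top.png

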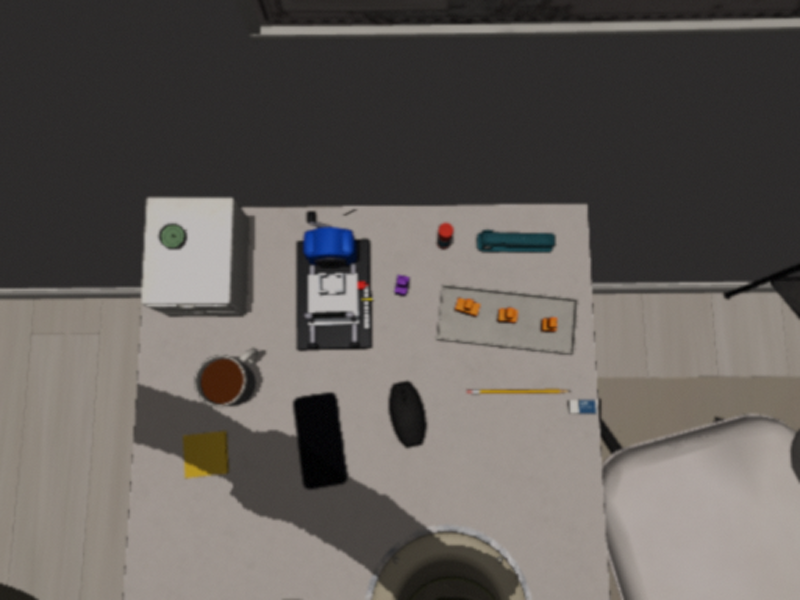

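View pics/scene.png

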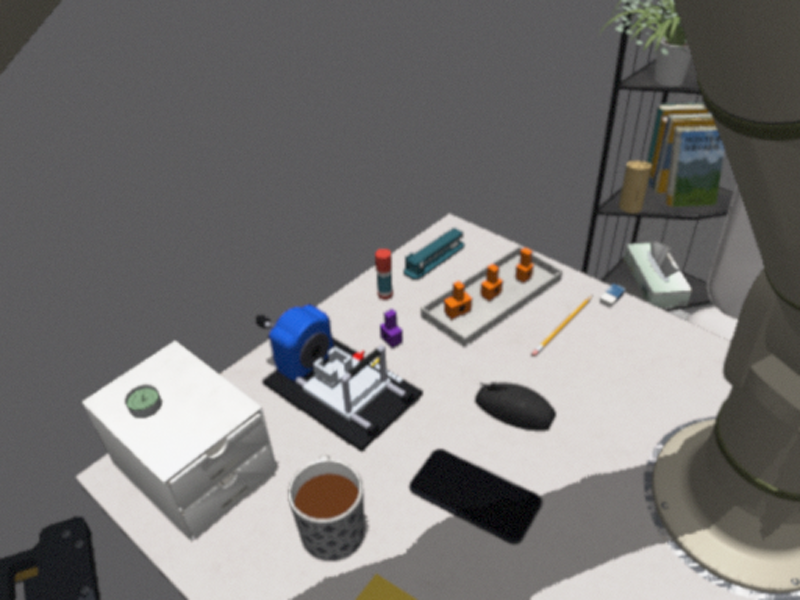

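The top view shows the orange candidates in the tray at (467,307), (508,315) and (549,324), and the purple look-alike at (402,285), which I leave alone. By width, the medium guide seems to be the middle one at (508,315). The sharpener is at (333,290), with the red pointer at (362,286) and the yellow mark at (368,298). A close crop should confirm this.

```bash
sed -i 's/np.array(im\["rotation"\]).reshape(3,3)/R.from_euler("xyz",im["rotation"]).as_matrix()/' h.py
python3 - <<'E'
from h import *
import pickle
o,D=pickle.load(open("d.pkl","rb"))
im=D["top"]["image"]
# crop cols 180..380, rows 125..235 x4
c=cv2.resize(im[130:235,180:380],None,fx=4,fy=4,interpolation=cv2.INTER_CUBIC)
cv2.imwrite("pics/c1.png",c[:,:,::-1])
k=512/800
def p(l,z): return np.round(onz(D["top"],np.array(l)*k-0.2,z),3).tolist()
print("guides top",p([(467,304),(508,313),(549,322)],.045))
print("tray corners",p([(443,287),(577,299),(573,354),(437,340)],.02))
print("plate corners",p([(298,240),(371,240),(371,349),(296,349)],.01))
hsv=cv2.cvtColor(im,cv2.COLOR_RGB2HSV)
m=cv2.inRange(hsv,(5,170,90),(18,255,255))
n,_,st,ce=cv2.connectedComponentsWithStats(m)
for s,q in zip(st[1:],ce[1:]):
    if s[4]>20: print(s,q,onz(D["top"],q,.04).round(3))
E
```

```text
guides top [[0.472, -0.037, 0.045], [0.457, -0.102, 0.045], [0.442, -0.166, 0.045]]
tray corners [[0.505, -0.001, 0.02], [0.483, -0.217, 0.02], [0.393, -0.207, 0.02], [0.418, 0.011, 0.02]]
plate corners [[0.589, 0.24, 0.01], [0.588, 0.118, 0.01], [0.405, 0.118, 0.01], [0.406, 0.24, 0.01]]
[292 191  15  11 110] [298.92727273 195.84545455] [[ 0.469 -0.038  0.04 ]]
[319 197  12   9  90] [324.53333333 201.16666667] [[ 0.455 -0.101  0.04 ]]
[347 203   9   9  66] [351.12121212 207.09090909] [[ 0.44  -0.166  0.04 ]]
```

View pics/c1.png

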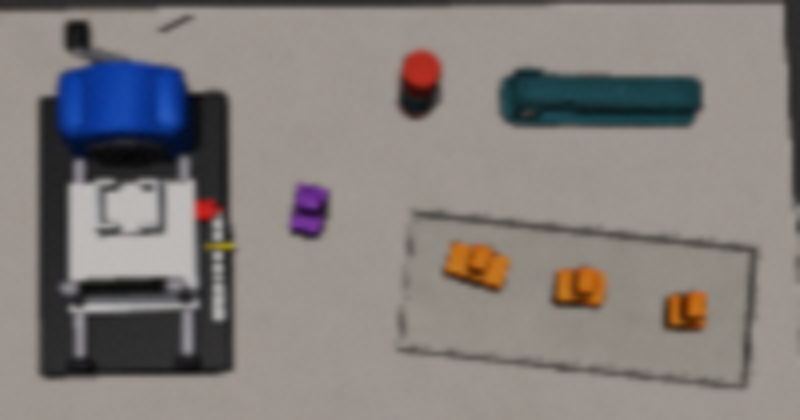

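The close crop shows a clear width order: large (476,265), medium (580,287), small (687,310). I'll take the middle guide, and move above it first.

```bash
R='';
python3 -m inch '[[-0.023,-0.032,0,0,0,0],[-0.046,-0.064,0,0,0,0],[-0.07,-0.095,0,0,0,0],[-0.094,-0.127,0,0,0,0],[-0.118,-0.16,0,0,0,0]]' 0.06
python3 -m inch '[[-0.023,-0.032,0,0,0,0],[-0.046,-0.064,0,0,0,0],[-0.07,-0.095,0,0,0,0],[-0.094,-0.127,0,0,0,0],[-0.118,-0.16,0,0,0,0]]'
python3 -m inch '[[-0.023,-0.032,0,0,0,0],[-0.046,-0.064,0,0,0,0],[-0.07,-0.095,0,0,0,0],[-0.094,-0.127,0,0,0,0],[-0.118,-0.16,0,0,0,0]]'
python3 -m inch '[[-0.023,-0.032,0,0,0,-0.1],[-0.046,-0.064,0,0,0,-0.2],[-0.07,-0.095,0,0,0,-0.3],[-0.094,-0.127,0,0,0,-0.4],[-0.103,-0.14,0,0,0,-0.443]]'
python3 -m inch '[[0,0,0,0,0,0],[0,0,0,0,0,0],[0,0,0,0,0,0]]'
python3 - <<'E'
from h import *
import pickle
o=manip.get_obs();im=manip.get_image("wrist")
print(o["position"],o["tool_rot"],o["clock"],o["joints"])
pickle.dump((o,im),open("w1.pkl","wb"))
a=cv2.resize(im["image"],(768,576),interpolation=cv2.INTER_CUBIC);cv2.imwrite("pics/w1.png",a[:,:,::-1])
E
```

```text
clock: 0.57
position: [0.3487, 0.4581, 0.3025]
tool_rot: [-3.141, 0.0, 2.699]
ft_force: [1.0, 0.0, -0.0]
grip_width: 0.0644
grip_force: 0.0
clock: 0.98
position: [0.3868, 0.2631, 0.3028]
tool_rot: [3.141, 0.0, 2.699]
ft_force: [1.4, 0.4, 1.7]
grip_width: 0.0601
grip_force: 0.0
clock: 1.4
position: [0.4249, 0.068, 0.3029]
tool_rot: [3.141, 0.0, 2.699]
ft_force: [1.1, 1.0, 0.7]
grip_width: 0.0599
grip_force: 0.0
clock: 1.82
position: [0.4583, -0.106, 0.3029]
tool_rot: [-3.14, 0.001, -3.14]
ft_force: [1.2, 0.1, -0.9]
grip_width: 0.0599
grip_force: 0.0
clock: 2.07
position: [0.4577, -0.1001, 0.3026]
tool_rot: [3.141, -0.0, 3.141]
ft_force: [-0.6, -0.7, -0.1]
grip_width: 0.0605
grip_force: 0.0
[ 0.45768701 -0.1000908   0.30258216] [ 3.14112339e+00 -4.77319774e-04  3.14125285e+00] 2.0667 [ 0.08253315  0.29502103  0.01501059  2.17020802 -0.00763953  0.67692954
  1.67330916]
```

View pics/w1.png

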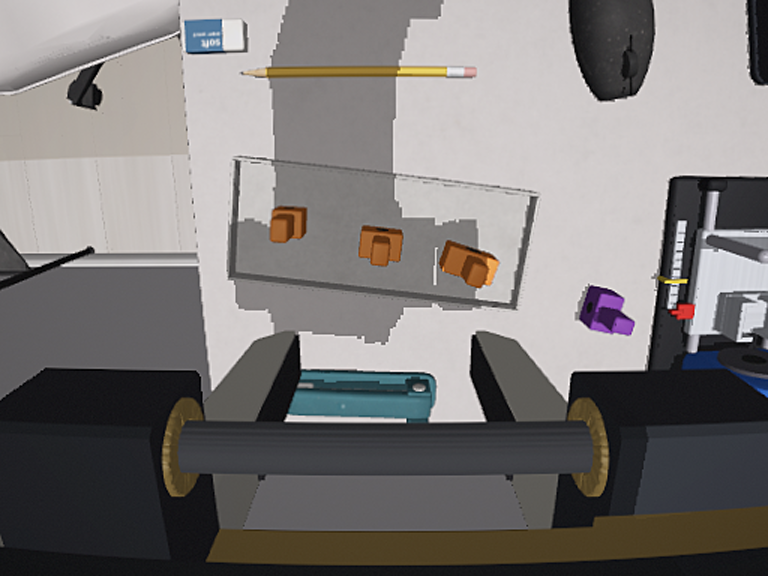

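The wrist view shows the medium guide at (380,245), between the large one (470,263) and the small one (288,224). The purple one is at (607,310) and the sharpener is at the right edge. I'll enlarge the guide and the scale.

Run:
```python
from h import *
import pickle
o,im=pickle.load(open("w1.pkl","rb"));I=im["image"]
a=cv2.resize(I[140:185,230:280],None,fx=8,fy=8,interpolation=cv2.INTER_CUBIC)
b=cv2.resize(I[115:250,432:512],None,fx=4,fy=4,interpolation=cv2.INTER_CUBIC)
c=np.zeros((540,400+320,3),np.uint8);c[:360,:400]=a;c[:,400:]=b
cv2.imwrite("pics/c2.png",c[:,:,::-1])
```

```text
(no output)
```

View pics/c2.png

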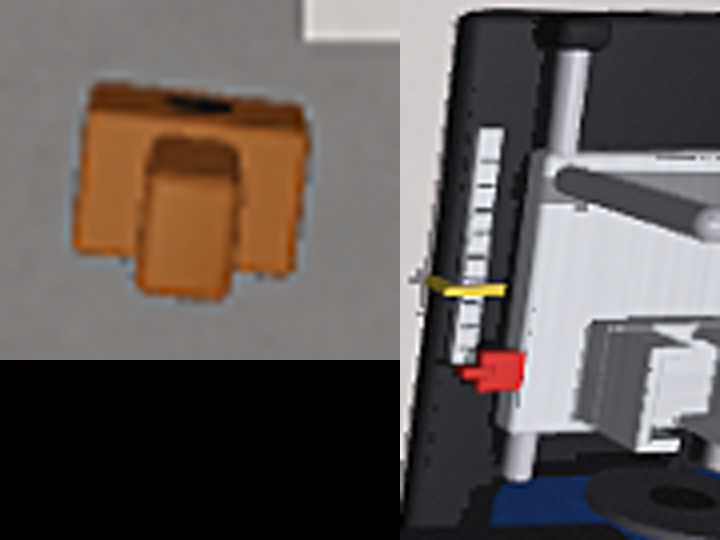

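The crop shows the guide's block-top corners at (90,112), (304,134), (292,274) and (74,248), and its grip-top corners at (152,172), (238,180), (226,298) and (137,292). The yellow mark is at (475,288) and the pointer tip at (460,370).

Run:
```python
from h import *
import pickle
o,im=pickle.load(open("w1.pkl","rb"))
f=lambda l: np.array([230,140])+(np.array(l,float)-3.5)/8
b=onz(im,f([(90,112),(304,134),(292,274),(74,248)]),.031,o)
g=onz(im,f([(152,172),(238,180),(226,298),(137,292)]),.059,o)
for q in (b,g):
    print(q.round(4).tolist(),q.mean(0)); 
    for i,j in((0,1),(3,2)): d=q[j]-q[i];print("w",np.hypot(*d[:2]),"yaw",np.arctan2(-d[0],d[1]))
    for i,j in((0,3),(1,2)): d=q[j]-q[i];print("l",np.hypot(*d[:2]),"yaw",np.arctan2(d[1],d[0]))
h=lambda l: np.array([432,115])+(np.array(l,float)-1.5)/4
print("mark,pointer",onz(im,h([(445,289),(505,290),(460,370)])-[100,0],.02,o).round(4))
```

```text
[[0.444, -0.1173, 0.031], [0.4469, -0.0891, 0.031], [0.4658, -0.0906, 0.031], [0.4623, -0.1196, 0.031]] [ 0.45473757 -0.10413307  0.031     ]
w 0.028282998497309204 yaw -0.10404422906907479
w 0.029237945643581665 yaw -0.12198846846637412
l 0.01842668321984885 yaw -0.1273639805561185
l 0.018953448025667376 yaw -0.07657488573264035
[[0.4467, -0.1085, 0.059], [0.4477, -0.098, 0.059], [0.4624, -0.0995, 0.059], [0.4616, -0.1104, 0.059]] [ 0.45459367 -0.10412201  0.059     ]
w 0.010504713805190689 yaw -0.09466728819871849
w 0.01097102422774866 yaw -0.06954753791207634
l 0.015112731561299638 yaw -0.12837305852193417
l 0.014828660060637695 yaw -0.09779910546458619
mark,pointer [[0.4833 0.1127 0.02  ]
 [0.4836 0.1312 0.02  ]
 [0.5078 0.121  0.02  ]]
```

```bash
python3 -m inch '[[0.003,-0.004,0.03,0,0,0.05],[0.003,-0.004,0.065,0,0,0.105],[0.003,-0.004,0.1,0,0,0.105],[0.003,-0.004,0.13,0,0,0.105],[0.003,-0.004,0.13,0,0,0.105]]' 0.036
python3 -m inch '[[0,0,0.025,0,0,0],[0,0,0.045,0,0,0],[0,0,0.0535,0,0,0],[0,0,0.0535,0,0,0],[0,0,0.0535,0,0,0]]'
python3 -m inch '[[0,0,0,0,0,0],[0,0,0,0,0,0],[0,0,0,0,0,0],[0,0,0,0,0,0]]' 0 25
```

```text
clock: 2.53
position: [0.4534, -0.1029, 0.1687]
tool_rot: [3.141, -0.007, 3.04]
ft_force: [-1.3, -0.5, 0.8]
grip_width: 0.0366
grip_force: 0.0
clock: 2.95
position: [0.4552, -0.1045, 0.1202]
tool_rot: [3.142, 0.0, 3.038]
ft_force: [0.3, -0.3, 0.1]
grip_width: 0.0357
grip_force: 0.0
clock: 3.28
position: [0.4552, -0.105, 0.12]
tool_rot: [-3.142, 0.001, 3.037]
ft_force: [0.1, -0.0, 0.3]
grip_width: 0.014
grip_force: 0.1
```

```bash
python3 -m inch '[[0,0,0,0,0,0],[0,0,0,0,0,0],[0,0,-0.02,0,0,0],[0,0,-0.05,0,0,0],[0,0,-0.09,0,0,0]]'
python3 -m inch '[[0,0,-0.035,0,0,0],[0,0,-0.07,0,0,0],[0,0.02,-0.09,0,0,0],[0.005,0.055,-0.09,0,0,0],[0.01,0.095,-0.09,0,0,0]]'
python3 -m inch '[[0.003,0.038,0,0,0,0],[0.006,0.076,0,0,0,-0.05],[0.009,0.114,0,0,0,-0.105],[0.012,0.15,0,0,0,-0.105],[0.015,0.188,0,0,0,-0.105]]'
python3 -m inch '[[0,0,0,0,0,0],[0,0,0,0,0,0],[0,0,0,0,0,0]]'
python3 - <<'E'
from h import *
import pickle
o=manip.get_obs();im=manip.get_image("wrist")
print(o["position"],o["tool_rot"],o["clock"])
pickle.dump((o,im),open("w2.pkl","wb"))
a=cv2.resize(im["image"][40:300,90:420],None,fx=2.3,fy=2.3,interpolation=cv2.INTER_CUBIC);cv2.imwrite("pics/w2.png",a[:,:,::-1])
E
```

```text
clock: 3.7
position: [0.4539, -0.1048, 0.2086]
tool_rot: [3.142, -0.005, 3.037]
ft_force: [0.4, -0.2, -0.4]
grip_width: 0.0122
grip_force: 25.0
clock: 4.12
position: [0.4552, -0.0099, 0.301]
tool_rot: [3.141, 0.004, 3.032]
ft_force: [2.0, 0.1, -1.7]
grip_width: 0.0112
grip_force: 25.0
clock: 4.53
position: [0.4591, 0.1805, 0.2993]
tool_rot: [-3.141, -0.0, -3.141]
ft_force: [1.2, -0.5, -0.4]
grip_width: 0.0119
grip_force: 25.0
clock: 4.78
position: [0.4593, 0.1785, 0.299]
tool_rot: [-3.141, -0.001, -3.141]
ft_force: [0.5, -0.0, -0.7]
grip_width: 0.0121
grip_force: 25.0
[0.45932213 0.17850781 0.29895672] [-3.14066059e+00 -7.94985618e-04 -3.14106393e+00] 4.7833
```

View pics/w2.png

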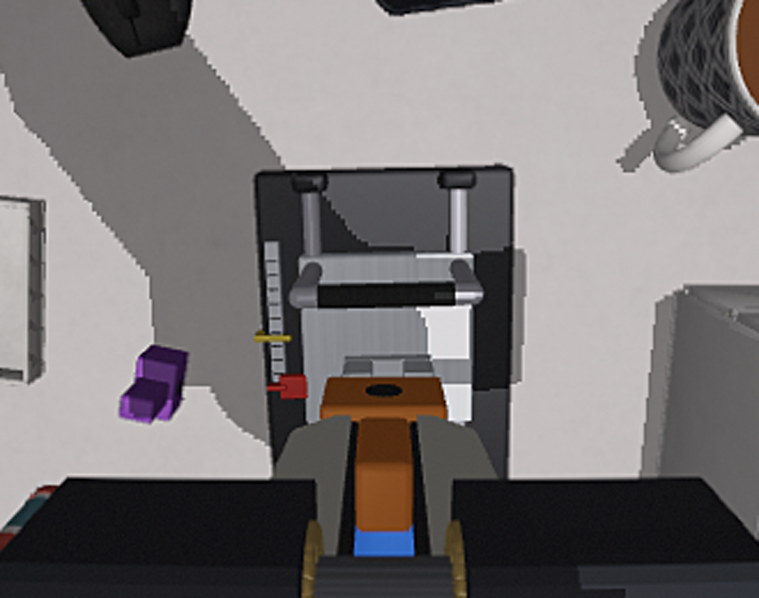

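The wrist view shows the guide held square in the fingers. The bar sleeve runs from (318,294) to (457,292), the plate's front corners are at (257,172) and (513,168), the pointer tip is at (268,387) and the mark at (273,338). The pocket's front wall is at (345..431,358).

Run:
```python
from h import *
import pickle
o,im=pickle.load(open("w2.pkl","rb"))
f=lambda l: np.array([90,40])+(np.array(l,float)-.65)/2.3
p=lambda n,l,z,i=im:print(n,onz(i,f(l),z,o).round(4).tolist())
p("bar",[(318,294),(457,292)],.08)
p("plate",[(257,172),(513,168)],.01)
p("pointer",[(268,387)],.02);p("mark",[(256,337),(291,338)],.02)
p("wall",[(345,357),(431,357)],.05)
p("block",[(321,417),(447,417)],.299-.084-.005)
_,D=pickle.load(open("d.pkl","rb"));T=D["top"]
q=lambda l: np.array([180,130])+(np.array(l,float)-1.5)/4
for n,l,z in [("pocket outer",[(98,181),(163,181),(163,233),(98,233)],.05),("plate",[(40,96),(226,95),(231,370),(42,374)],.01),("ptr",[(219,210)],.02),("mark",[(220,246)],.02),("bar",[(80,291),(188,289)],.08)]:
    print("T",n,onz(T,q(l),z).round(4).tolist())
```

```text
bar [[0.4495, 0.1517, 0.08], [0.4486, 0.2063, 0.08]]
plate [[0.4059, 0.1182, 0.01], [0.4039, 0.2379, 0.01]]
pointer [[0.5083, 0.1211, 0.02]]
mark [[0.4831, 0.1163, 0.02], [0.4836, 0.1331, 0.02]]
wall [[0.4842, 0.1604, 0.05], [0.4841, 0.1984, 0.05]]
block [[0.4514, 0.163, 0.21], [0.4514, 0.1923, 0.21]]
T pocket outer [[0.5227, 0.1984, 0.05], [0.5223, 0.1578, 0.05], [0.4893, 0.1576, 0.05], [0.4897, 0.198, 0.05]]
T plate [[0.5882, 0.242, 0.01], [0.5877, 0.1205, 0.01], [0.4076, 0.1173, 0.01], [0.4062, 0.2375, 0.01]]
T ptr [[0.5093, 0.1245, 0.02]]
T mark [[0.4859, 0.1238, 0.02]]
T bar [[0.4489, 0.2046, 0.08], [0.4495, 0.1396, 0.08]]
```

Run:
```python
from h import *
import pickle
o,im=pickle.load(open("w2.pkl","rb"))
f=lambda l: np.array([90,40])+(np.array(l,float)-.65)/2.3
for n,l,z in [("blk low",[(326,378),(441,378)],.186),("blk top",[(321,417),(447,417)],.21),("grip front",[(357,461),(412,461)],.238),("grip back",[(354,529),(414,529)],.238)]:
    for dz in(0,.002): print(n,onz(im,f(l),z+dz,o).round(4).tolist())
```

```text
blk low [[0.4497, 0.1625, 0.186], [0.4497, 0.1926, 0.186]]
blk low [[0.449, 0.1626, 0.188], [0.449, 0.1924, 0.188]]
blk top [[0.4514, 0.163, 0.21], [0.4514, 0.1923, 0.21]]
blk top [[0.4507, 0.1632, 0.212], [0.4506, 0.1922, 0.212]]
grip front [[0.45, 0.1723, 0.238], [0.45, 0.1832, 0.238]]
grip front [[0.4492, 0.1724, 0.24], [0.4491, 0.1831, 0.24]]
grip back [[0.4651, 0.1716, 0.238], [0.4651, 0.1838, 0.238]]
grip back [[0.464, 0.1717, 0.24], [0.464, 0.1837, 0.24]]
```

```bash
python3 -m inch '[[-0.03,0.002,0,0,0,-0.016],[-0.047,0.002,0.02,0,0,-0.016],[-0.047,0.002,0.055,0,0,-0.016],[-0.047,0.002,0.09,0,0,-0.016],[-0.047,0.002,0.12,0,0,-0.016]]'
python3 -m inch '[[0,0,0,0,0,0],[0,0,0,0,0,0],[0,0,0,0,0,0]]'
python3 - <<'E'
from h import *
import pickle
o=manip.get_obs();im=manip.get_image("wrist");s=manip.get_image("scene")
print(o["position"],o["tool_rot"],o["clock"])
pickle.dump((o,im,s),open("w3.pkl","wb"))
a=cv2.resize(im["image"][150:300,190:330],None,fx=3,fy=3,interpolation=cv2.INTER_CUBIC)
b=cv2.resize(s["image"][180:300,160:280],None,fx=3,fy=3,interpolation=cv2.INTER_CUBIC)
c=np.zeros((450,790,3),np.uint8);c[:,:420]=a;c[:360,425:785]=b
cv2.imwrite("pics/w3.png",c[:,:,::-1])
E
```

```text
clock: 5.25
position: [0.5069, 0.1788, 0.1778]
tool_rot: [-3.141, 0.0, -3.129]
ft_force: [0.1, 0.2, 0.1]
grip_width: 0.012
grip_force: 25.0
clock: 5.5
position: [0.5073, 0.1803, 0.1805]
tool_rot: [-3.142, 0.001, -3.127]
ft_force: [0.1, 0.2, -0.7]
grip_width: 0.0117
grip_force: 25.0
[0.50729335 0.18031928 0.18053357] [-3.14159084e+00  8.87759165e-04 -3.12696605e+00] 5.5
```

View pics/w3.png

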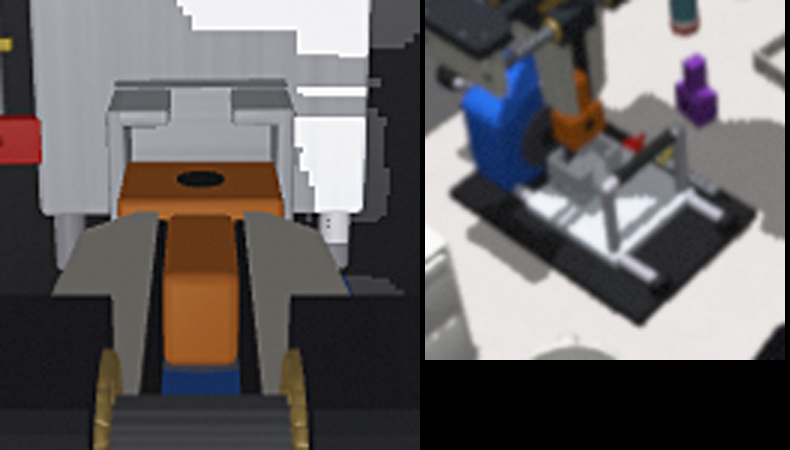

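The view shows the guide centred sideways over the pocket: side walls at 108 and 294, guide edges at 118 and 285, both centred on 201. The front wall's inner top edge is near row 124, and I'll check the x alignment with it.

Run:
```python
from h import *
import pickle
o,im,s=pickle.load(open("w3.pkl","rb"))
f=lambda l: np.array([190,150])+(np.array(l,float)-1)/3
g=cv2.cvtColor(im["image"],cv2.COLOR_RGB2GRAY)
print("col left",[int(v) for v in g[172:206,190+50]]);print("rows from",(172-150)*3+1)
for n,l,z in [("wall outer/inner top",[(150,110),(150,124)],.05),("sides",[(108,130),(294,130),(130,150),(273,150)],.05),("block low",[(118,162),(285,162)],.0675),("block top",[(118,217),(285,217)],.0915),("grip",[(165,273),(238,273),(238,366)],.1195)]:
    print(n,onz(im,f(l),z,o).round(4).tolist())
```

```text
col left [158, 158, 159, 164, 132, 92, 92, 121, 97, 96, 97, 96, 97, 93, 99, 155, 171, 165, 160, 141, 123, 166, 165, 163, 164, 165, 162, 160, 157, 157, 163, 147, 65, 62]
rows from 67
wall outer/inner top [[0.4917, 0.1684, 0.05], [0.4948, 0.1684, 0.05]]
sides [[0.4963, 0.1593, 0.05], [0.4957, 0.1996, 0.05], [0.5008, 0.164, 0.05], [0.5003, 0.1952, 0.05]]
block low [[0.4979, 0.1628, 0.0675], [0.4974, 0.1963, 0.0675]]
block top [[0.5003, 0.1646, 0.0915], [0.4999, 0.1945, 0.0915]]
grip [[0.4985, 0.174, 0.1195], [0.4983, 0.1851, 0.1195], [0.5142, 0.1855, 0.1195]]
```

```bash
python3 -m inch '[[0,0,0.008,0,0,0],[0,0,0.013,0,0,0],[0,0,0.017,0,0,0],[0,0,0.02,0,0,0],[0,0,0.02,0,0,0]]'
python3 -m inch '[[0,0,0.004,0,0,0],[0,0,0.008,0,0,0],[0,0,0.011,0,0,0],[0,0,0.011,0,0,0],[0,0,0.011,0,0,0]]'
```

```text
clock: 6.02
position: [0.5064, 0.1811, 0.1586]
tool_rot: [-3.141, -0.001, -3.125]
ft_force: [0.2, -0.2, -1.3]
grip_width: 0.0121
grip_force: 25.0
clock: 6.43
position: [0.5066, 0.1811, 0.148]
tool_rot: [-3.141, -0.0, -3.125]
ft_force: [-0.4, -1.3, 0.2]
grip_width: 0.0118
grip_force: 25.0
```

```bash
python3 -m inch '[[0,0,0.001,0,0,0],[0,0,0.002,0,0,0],[0,0,0.003,0,0,0],[0,0,0.003,0,0,0]]'
```

```text
clock: 6.77
position: [0.5068, 0.1811, 0.1465]
tool_rot: [3.141, 0.001, -3.126]
ft_force: [-2.6, -0.8, 16.7]
grip_width: 0.0116
grip_force: 25.0
```

```bash
python3 -m inch '[[0,0,-0.002,0,0,0],[0,0,-0.002,0,0,0],[0,0,-0.002,0,0,0],[0,0,-0.002,0,0,0],[0,0,-0.002,0,0,0]]' 0.036
python3 -m inch '[[0,0,-0.01,0,0,0],[0,0,-0.03,0,0,0],[0,0,-0.06,0,0,0],[0,0,-0.1,0,0,0],[0,0,-0.12,0,0,0]]'
python3 -m inch '[[0.02,0,0,0,0,0.1],[0.04,0,0,0,0,0.2],[0.057,0,0,0,0,0.3],[0.057,0,0,0,0,0.4],[0.057,0,0,0,0,0.5]]' 0.04
python3 -m inch '[[0,0,0,0,0,0.11],[0,0,0,0,0,0.22],[0,0,0,0,0,0.33],[0,0,0,0,0,0.44],[0,0,0,0,0,0.55]]'
python3 -m inch '[[0,0,0,0,0,0.11],[0,0,0,0,0,0.22],[0,0,0,0,0,0.33],[0,0,0,0,0,0.44],[0,0,0,0,0,0.52]]'
python3 -m inch '[[0,0,0,0,0,0],[0,0,0,0,0,0],[0,0,0,0,0,0]]'
python3 - <<'E'
from h import *
import pickle
o=manip.get_obs();im=manip.get_image("wrist");s=manip.get_image("scene")
print(o["position"],o["tool_rot"],o["clock"],o["joints"])
pickle.dump((o,im,s),open("w4.pkl","wb"))
a=cv2.resize(im["image"],None,fx=1.05,fy=1.05,interpolation=cv2.INTER_CUBIC)
b=cv2.resize(s["image"][180:300,160:240],None,fx=3,fy=3,interpolation=cv2.INTER_CUBIC)
c=np.zeros((403,790,3),np.uint8);c[:a.shape[0],:a.shape[1]]=a;c[:360,545:785]=b
cv2.imwrite("pics/w4.png",c[:,:,::-1])
E
```

```text
clock: 7.18
position: [0.5066, 0.1811, 0.147]
tool_rot: [-3.141, -0.0, -3.125]
ft_force: [0.5, -0.7, 0.4]
grip_width: 0.0354
grip_force: 0.0
clock: 7.6
position: [0.5072, 0.1813, 0.2712]
tool_rot: [3.14, 0.003, -3.126]
ft_force: [1.0, 0.7, -0.3]
grip_width: 0.0358
grip_force: 0.0
clock: 8.02
position: [0.4486, 0.1801, 0.2681]
tool_rot: [3.141, -0.0, 2.654]
ft_force: [1.0, 0.3, 0.1]
grip_width: 0.04
grip_force: 0.0
clock: 8.43
position: [0.4495, 0.1802, 0.2678]
tool_rot: [3.141, -0.0, 2.102]
ft_force: [-0.5, 0.1, -0.4]
grip_width: 0.0396
grip_force: 0.0
clock: 8.85
position: [0.4495, 0.1803, 0.2678]
tool_rot: [-3.142, -0.001, 1.582]
ft_force: [0.2, 0.5, 0.2]
grip_width: 0.0401
grip_force: 0.0
clock: 9.1
position: [0.4496, 0.1803, 0.2675]
tool_rot: [3.142, -0.0, 1.591]
ft_force: [-0.2, 0.1, -0.1]
grip_width: 0.0399
grip_force: 0.0
[0.44958148 0.18031997 0.26751232] [ 3.14150197e+00 -3.55338817e-04  1.59084840e+00] 9.1 [-0.80276914  0.38866193  0.41186315  2.19386774 -0.27023553  0.60569943
 -0.17465828]
```

View pics/w4.png

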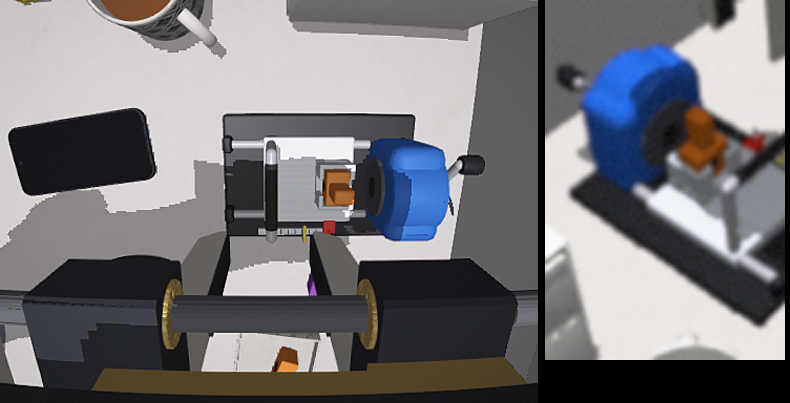

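The guide stands seated and upright in the pocket, at (337,187). The bar at (271,195) lies midway between the fingers; the pointer is at (329,227) and the mark at (304,233). I'll go down and pinch the bar.

```bash
python3 -m inch '[[0,0,0.03,0,0,0],[0,0,0.06,0,0,0],[0,0,0.09,0,0,0],[0,0,0.11,0,0,0],[0,0,0.1225,0,0,0]]' 0.04
python3 -m inch '[[0,0,0,0,0,0],[0,0,0,0,0,0],[0,0,0,0,0,0]]'
python3 -m inch '[[0,0,0,0,0,0],[0,0,0,0,0,0],[0,0,0,0,0,0],[0,0,0,0,0,0],[0,0,0,0,0,0]]' 0 40
python3 - <<'E'
from h import *
import pickle
o=manip.get_obs();im=manip.get_image("wrist")
print(o["position"],o["tool_rot"],o["clock"],o["ft_force"])
pickle.dump((o,im),open("w5.pkl","wb"))
hsv=cv2.cvtColor(im["image"],cv2.COLOR_RGB2HSV)
for n,a,b in[("red",(0,170,60),(4,255,255)),("yel",(23,120,60),(33,255,255))]:
    N,_,st,ce=cv2.connectedComponentsWithStats(cv2.inRange(hsv,a,b))
    for s,q in zip(st[1:],ce[1:]):
        if s[4]>5: print(n,s,q.round(2),onz(im,q,.02,o).round(4))
E
```

```text
clock: 9.62
position: [0.4492, 0.1799, 0.1427]
tool_rot: [-3.139, 0.001, 1.589]
ft_force: [0.2, -0.6, -0.0]
grip_width: 0.0396
grip_force: 0.0
clock: 9.87
position: [0.45, 0.1801, 0.1454]
tool_rot: [3.141, -0.0, 1.588]
ft_force: [-0.4, 1.1, -0.3]
grip_width: 0.0401
grip_force: 0.0
clock: 10.28
position: [0.4498, 0.1804, 0.1451]
tool_rot: [3.141, -0.0, 1.588]
ft_force: [3.4, 0.5, 0.4]
grip_width: 0.0109
grip_force: 1.9
[0.4497975  0.18036093 0.14508882] [ 3.14084659e+00 -3.06777814e-04  1.58805211e+00] 10.2833 [3.37913009 0.53180653 0.36493426]
```

```bash
python3 -m inch '[[0,0,0,0,0,0],[0,-0.005,0,0,0,0],[0,-0.012,0,0,0,0],[0,-0.018,0,0,0,0],[0,-0.0225,0,0,0,0]]'
python3 -m inch '[[0,0,0,0,0,0],[0,0,0,0,0,0],[0,0,0,0,0,0]]'
python3 - <<'E'
from h import *
import pickle
o=manip.get_obs();D={n:manip.get_image(n) for n in("wrist","scene","top")}
print(o["position"],o["tool_rot"],o["clock"],o["ft_force"],o["grip_width"])
pickle.dump((o,D),open("w6.pkl","wb"))
a=cv2.resize(D["wrist"]["image"],(400,300),interpolation=cv2.INTER_CUBIC)
_,E=pickle.load(open("d.pkl","rb"))
b=cv2.resize(D["scene"]["image"][205:265,210:276],None,fx=6,fy=6,interpolation=cv2.INTER_CUBIC)
t=cv2.resize(D["top"]["image"][165:215,215:261],None,fx=6,fy=6,interpolation=cv2.INTER_CUBIC)
c=np.zeros((600,800,3),np.uint8);c[:300,:400]=a;c[:360,404:]=b[:,:396];c[300:,:276]=t
cv2.imwrite("pics/w6.png",c[:,:,::-1])
E
```

```text
clock: 10.75
position: [0.4282, 0.1799, 0.1451]
tool_rot: [3.138, -0.001, 1.587]
ft_force: [6.9, -0.8, 0.4]
grip_width: 0.009
grip_force: 40.0
clock: 11.0
position: [0.4285, 0.1799, 0.145]
tool_rot: [3.138, -0.0, 1.587]
ft_force: [6.3, -0.7, 1.2]
grip_width: 0.0084
grip_force: 40.0
[0.42850182 0.17993604 0.14504636] [ 3.13816072e+00 -4.73538634e-04  1.58732007e+00] 11.0 [ 6.32016536 -0.68266081  1.16719082] 0.008365229820090653
```

View pics/w6.png

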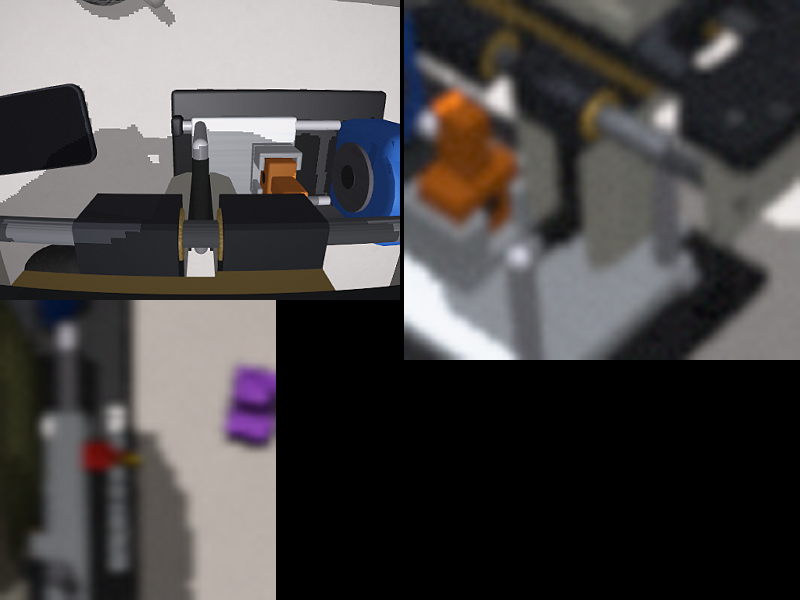

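The top-camera crop (lower left) shows the red pointer tip at about (118,456) and the yellow mark at about (133,458), so they are nearly level. I'll refine this with sub-pixel centroids from all the pictures.

```bash
cat > m.py <<'E'
from h import *
import pickle
X=np.array([np.cos(.016),np.sin(.016)]);Y=np.array([-X[1],X[0]]);B=np.array([.5067,.1803])
def go(n,im,o):
    I=im["image"].astype(float);r,g,b=I[...,0],I[...,1],I[...,2]
    v,u=np.mgrid[:384,:512]; P=onz(im,np.c_[u.ravel(),v.ravel()],.02,o)[:,:2]-B
    x=(P@X).reshape(r.shape);y=(P@Y).reshape(r.shape)
    win=(x>-.06)&(x<.03)&(y>-.075)&(y<-.035)
    red=np.clip(r-1.6*np.maximum(g,b)-10,0,None)*win; yel=np.clip(np.minimum(r*.9,g)-1.5*b-10,0,None)*win
    for c,w in(("red",red),("yel",yel)):
        if w.sum()==0: print(n,c,"none");continue
        print(n,c,"all x %.2f y %.2f mm"%tuple(1e3*(w*q).sum()/w.sum() for q in(x,y)),end="; ")
        for lo in (-.06,-.056,-.052,-.048):
            k=w*(y>lo-.003)*(y<=lo+.003)
            if k.sum(): print("y%.0f: %.2f"%(lo*1e3,1e3*(k*x).sum()/k.sum()),end=" ")
        print()
E
python3 - <<'E'
from m import *
o,D=pickle.load(open("d.pkl","rb"));go("top0",D["top"],None);go("sc0",D["scene"],None)
for n in("w1","w2","w4"):
    t=pickle.load(open(n+".pkl","rb"));go(n,t[1],t[0])
t=pickle.load(open("w4.pkl","rb"));go("sc4",t[2],None)
o,D=pickle.load(open("w6.pkl","rb"));go("top6",D["top"],None)
E
```

```text
top0 red all x 2.49 y -47.57 mm; y-60: 2.79 y-56: 3.10 y-52: 2.90 y-48: 2.34 
top0 yel all x -21.59 y -57.07 mm; y-60: -21.76 y-56: -21.33 y-52: -21.26 y-48: -21.24 
sc0 red all x 2.94 y -45.89 mm; y-56: 3.59 y-52: 1.85 y-48: 3.05 
sc0 yel all x -23.66 y -53.03 mm; y-60: -23.98 y-56: -23.83 y-52: -23.86 y-48: -23.73 
w1 red all x 0.55 y -47.78 mm; y-60: 0.72 y-56: 0.46 y-52: 0.45 y-48: 0.51 
w1 yel all x -24.33 y -59.73 mm; y-60: -23.81 y-56: -23.98 y-52: -24.11 y-48: -23.98 
w2 red all x 0.58 y -48.26 mm; y-60: 0.98 y-56: 0.89 y-52: 0.58 y-48: 0.79 
w2 yel all x -24.27 y -56.34 mm; y-60: -24.52 y-56: -24.10 y-52: -24.07 y-48: -23.97 
w4 red all x 0.73 y -47.21 mm; y-56: 1.00 y-52: 0.72 y-48: 0.67 
w4 yel all x -23.58 y -54.88 mm; y-60: -23.82 y-56: -23.58 y-52: -23.59 y-48: -23.52 
sc4 red all x 2.54 y -45.96 mm; y-56: 3.28 y-52: 1.69 y-48: 2.77 
sc4 yel all x -19.36 y -51.59 mm; y-56: -23.38 y-52: -24.02 y-48: -23.86 
top6 red all x -20.10 y -46.90 mm; y-60: -18.77 y-56: -19.99 y-52: -20.08 y-48: -20.09 
top6 yel all x -21.67 y -60.23 mm; y-60: -21.67 y-56: -21.36
```

```bash
python3 -m inch '[[0,-0.0008,0,0,0,0],[0,-0.0016,0,0,0,0],[0,-0.0016,0,0,0,0],[0,-0.0016,0,0,0,0],[0,-0.0016,0,0,0,0]]'
python3 - <<'E'
from m import *
D={n:manip.get_image(n) for n in("top","scene")}
o=manip.get_obs();print(o["position"],o["ft_force"],o["grip_width"],o["grip_force"])
pickle.dump((o,D),open("w7.pkl","wb"))
go("top7",D["top"],None);go("sc7",D["scene"],None)
t=cv2.resize(D["top"]["image"][180:205,222:247],None,fx=16,fy=16,interpolation=cv2.INTER_CUBIC)
cv2.imwrite("pics/w7.png",t[:,:,::-1])
E
```

```text
clock: 11.57
position: [0.4271, 0.1799, 0.145]
tool_rot: [3.138, -0.0, 1.587]
ft_force: [5.7, -1.3, 1.2]
grip_width: 0.0087
grip_force: 40.0
[0.42706057 0.17987495 0.14505086] [ 6.54415749 -1.01040737  1.23005794] 0.008474908247054757 39.99994740821421
top7 red all x -21.24 y -47.56 mm; y-60: -21.36 y-56: -21.33 y-52: -21.07 y-48: -21.28 
top7 yel all x -21.76 y -61.03 mm; y-60: -21.76 
sc7 red all x 22.46 y -40.32 mm; y-48: 25.87 
sc7 yel all x 21.10 y -40.87 mm; y-60: -15.08 y-48: 25.33
```

View pics/w7.png

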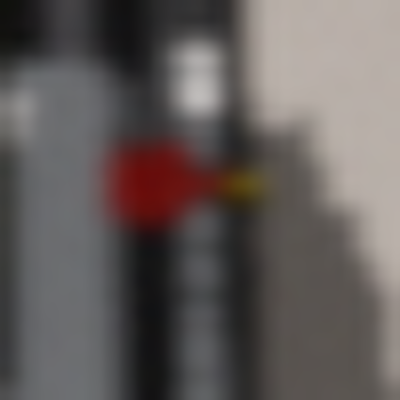

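In the top crop the red tip (205,184) and the yellow mark (240,184) are level. The centroids put the pointer about 0.4 mm short, so I'll make that last small pull and hand in.

```bash
python3 -m inch '[[0,-0.0004,0,0,0,0],[0,-0.0004,0,0,0,0],[0,-0.0004,0,0,0,0],[0,-0.0004,0,0,0,0]]'
python3 - <<'E'
from m import *
im=manip.get_image("top");go("top8",im,None)
print(manip.job_done())
E
```

```text
clock: 12.0
position: [0.4268, 0.1799, 0.1451]
tool_rot: [3.138, -0.001, 1.587]
ft_force: [6.1, -1.4, 1.2]
grip_width: 0.009
grip_force: 40.0
top8 red all x -21.68 y -47.52 mm; y-60: -21.36 y-56: -21.55 y-52: -21.61 y-48: -21.80 
top8 yel all x -21.57 y -60.99 mm; y-60: -21.57 
the job is handed in; nothing more can be done
None
```

The job is handed in at about 12 s: the medium guide is seated in the pocket and released, and the gripper is still holding the bar with the red pointer level with the yellow mark to about 0.2 mm by the top camera.

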